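# Load a cast shell into the sanding fixture and clamp it

### The arm

A 6-joint arm with a two-finger parallel gripper is mounted at the origin on the work surface. World frame = base frame: x ahead of the robot, y to its left, z up, the work surface at z = 0. Lengths are in m, angles in rad, forces in N, time in s.
With the tool pointing down it reaches from about 0.35 to 0.95 m from the base axis. Payload 17.4 kg.
Tool frame: the origin (TCP) lies between the finger pads; the fingertips stand 17 mm ahead of it and the grasp point (between the pads) lies 2 mm behind it; z points along the fingers, y is the line along which they close (so a half turn about z gives the same grasp; the last joint's range is limited). The gripper opens to 93 mm and grips with 3 to 60 N. Pads are 15 mm wide; open, the fingers measure 128 mm over their backs; the gripper's body (75 mm by 188 mm) begins 65 mm behind the grasp point.
Start: joints at [1.109, 0.116, 1.442, -0, 1.584, -0.038], TCP at [0.278, 0.615, 0.236] pointing down, gripper open.
Joint ranges: [-2.83, 2.83], [-0.83, 2.19], [0.07, 2.5], [-1.14, 4.28], [0.01, 3], [-2.97, 2.97]. Speed limits (rad/s): [1.89, 1.89, 2.22, 3.14, 3.14, 3.14].

### API

Orientations are given as a 3x3 rotation matrix whose columns are the frame's x, y, z axes.
In Python, from workcell import ctrl, effector, planner, imaging gives the robot as it stands. Calls block until the motion is done:
- ctrl.move_to(position, orientation): joint-space move of the TCP to a pose.
- ctrl.move_l(position, vel=0.15, orientation=None, stop_force=None): straight line of the TCP; orientation=None keeps the orientation; vel is the mean speed in m/s. With stop_force (N) it stops when the force on the tool has changed by that much, and returns True; else False.
- ctrl.goto_joints(angles): joint-space move.
- effector.command_gripper(opening, f_grip=None): opening from 0.0 (shut) to 1.0 (fully open); f_grip is the grip in N (None keeps the last); returns when the fingers have stopped.
- ctrl.sleep(seconds).
- planner.inverse_kinematics(position, orientation): joint angles nearest the present ones, or None.
- imaging.grab_frame(name): name is "scene" or "top" or "wrist"; returns a dict with "img" (384x512x3 uint8, red, green, blue), "intrinsics" (3x3 intrinsics, pixels), "camera_from_world" (4x4, takes a point from world to camera coordinates); the wrist camera has in their place "mount" (4x4, takes a point from camera to tool coordinates, whose origin is the TCP and whose axes are the flange's). Camera axes: x right, y down, z forward; pixel columns grow to the right and rows downward; lengths in m; the calibration is good to about 2 mm. A picture is of the moment at which its call begins: read the wrist's pose just before it. There is no depth.
A pose or a line that the arm cannot do raises ctrl.Unreachable and nothing moves.
- ctrl.close_job(): hands the job in; it is judged then, once.
Readings, each from a call of its own:
- ctrl.get_time(): time.
- ctrl.get_joint_pos(): joint angles.
- ctrl.get_joint_velocities(): joint speeds.
- ctrl.get_effort(): joint torques, N m.
- ctrl.get_position(): TCP position.
- ctrl.get_tcp_rot(): TCP orientation.
- ctrl.get_force(): force on the tool from outside, world axes, zero at the start.
- ctrl.get_moment(): the same for the moment, N m.
- ctrl.get_finger_gap(): opening from 0.0 (shut) to 1.0 (fully open).
- ctrl.get_finger_force(): force on a finger pad.
Only numpy, scipy, OpenCV 4.12 (cv2) and the standard library are available. Lean on these libraries where they do the work, as an engineer would, in place of code of your own. Each camera call takes 0.05 s, during which the arm holds its last target. There are 200 camera calls.

### The job

Lay the white cast shell flat in the pocket of the sanding fixture, flat side down with its narrow neck between the two stop blocks; set it down, do not drop it. Then slide the red clamp jaw up behind it until you feel it press the shell fully home against the stops, and let go. Leave the blue strip and the yellow knife where they are.

Things in the scene. Friction and masses are not known exactly. Their poses are not given: they have to be found in the camera images.
- shell: White cast shell, bottle-like outline, 0.14 to 0.28 kg, flat side down: a body 100 x 52 mm, 32 mm high, and at its +x end a neck 44 x 26 mm, 24 mm high. Origin: centre of the body's underside (neck not counted); x to the neck, z up. Tail face at x = -50 mm, shoulders at +50, neck tip at +94, centre of mass about +10. Grip it across the body's 52 mm width (y).
- shell_tail (a point): Centre of the shell's flat tail end face, 50 mm behind its origin, 16 mm above its underside. Axes as the shell's.
- fixture: Sanding fixture fixed to the bench: black base plate 12 mm thick, x -150 to +110 mm, y -60 to +60, grey walls up to 24 mm above the bench (fingertips beside the pocket must stay above that). Origin: on the bench, below the middle of the pocket; x points from the clamp jaw to the stops. A fully home shell has its origin 12 mm above this one and the same axes.
- pocket (a point): Middle of the pocket floor (the plate's top, 12 mm above the bench), axes as the fixture's; here the origin of a home shell lies. Side walls along x from -55 to +50 mm have inner faces at y = -27.5 and +27.5 mm (1.5 mm play each side of the shell's body); their top 5 mm slope outwards by 4 mm as a lead-in. The pocket is open at -x, where the jaw slides.
- stops (a point): Midpoint between the two grey stop blocks, at their faces and top (24 mm above the bench), 50 mm ahead (+x) of the pocket's middle. The shell's shoulders rest against these faces; the slot between the blocks is 34 mm wide, open above and at its end, for the neck.
- clamp (a joint): Travel of the red clamp jaw along the fixture's +x, m; 0 is fully back, 0.055 the end of its range. It starts between 0 and 0.02. It slides with about 3 N friction and stays where it is left. It meets the tail of a fully home shell at about 0.035.
- clamp_grip (a point): Point to grip on the axis of the jaw's orange upright post (22 mm diameter, 34 to 76 mm above the bench), 60 mm above the bench. Axes as the fixture's: it is pushed to +x. The red jaw block below it is 36 mm long (x), 50 mm wide, 12 to 34 mm above the bench.
- clamp_face (a point): Centre of the jaw face that presses on the shell's tail, 18 mm ahead (+x) of the post's axis, 16 mm above the bench. Axes as the fixture's.
- strip: Blue primed strip, 170 x 36 x 26 mm, x along it. Not part of the job; it and the shell may lie in either of two places. Origin: centre of its underside. A bystander.
- knife: Yellow utility knife, 170 x 26 x 21 mm, x along it. Origin: centre of its underside. A bystander.
Things that resemble listed ones, but are neither listed nor needed, are in the scene too. What is shaped like the shell but brown, orange or pink is not meant.

How it is judged:
By the outcome, as a careful person would: the job done as asked, in the order asked, and still so for the second after the job is handed in, with the robot touching nothing.
It also fails if it takes over 50 s, if anything falls off the work surface, if the arm or the gripper's body presses on something with over 40 N, if the wrist force passes 120 N, or if a joint passes its speed limit or range.

## Working session

There is one attempt and no reset: what is moved stays moved. The work goes in short steps, each a Python script; the robot and the scene stay as the last script left them, time stands still between calls to the robot, and variables do not carry over. Pictures are saved under pics/ and viewed, at most 10 in all, crops included, and the job is handed in when it is done.

```bash
mkdir -p pics; ls; python3 - <<'E'
from workcell import ctrl,imaging
import cv2,numpy as np,pickle
fr={}
for n in("scene","top"):
    f=imaging.grab_frame(n); fr[n]=f; cv2.imwrite(f"pics/{n}0.png",f["img"][:,:,::-1])
    T=np.array(f["camera_from_world"]);print(n,-T[:3,:3].T@T[:3,3],T[:3,:3][2])
pickle.dump({k:dict(v) for k,v in fr.items()},open("f0.pkl","wb"))
print(ctrl.get_time(),ctrl.get_tcp_rot(),imaging.grab_frame("wrist")["mount"])
E
```

```text
pics
scene [1.320315   0.06943774 0.87511405] [-0.73893995  0.0642113  -0.6707046 ]
top [0.30971888 0.13140477 1.58173369] [ 0.08162424  0.00215981 -0.99666083]
0.1 [[-9.11508528e-01  4.11280948e-01 -4.30851132e-04]
 [ 4.11281173e-01  9.11508085e-01 -8.98446954e-04]
 [ 2.32101757e-05 -9.96143020e-04 -9.99999504e-01]] [[ 4.02486492e-04 -9.59496812e-01 -2.81719197e-01  7.89850088e-02]
 [ 9.99999786e-01  5.31262603e-04 -3.80727935e-04  8.58383449e-05]
 [ 5.14974113e-04 -2.81718984e-01  9.59496821e-01 -1.48262035e-01]
 [ 0.00000000e+00  0.00000000e+00  0.00000000e+00  1.00000000e+00]]
```

View pics/scene0.png

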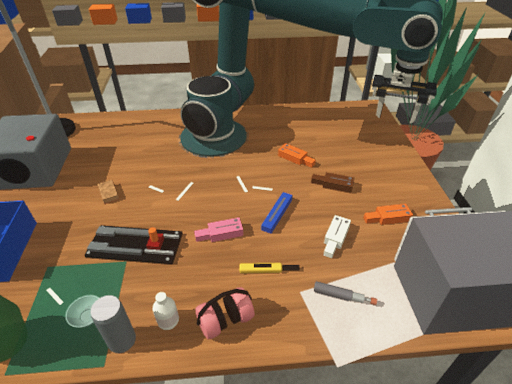

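View pics/top0.png

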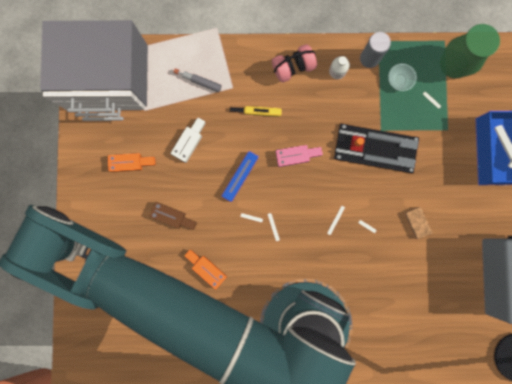

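Scene view: the white shell is at about (337,235) and the fixture at about (133,244), with the jaw post at (155,237). In the top view the shell body is at about (185,143), with its neck toward (201,122). The fixture is at (376,148) and the post at (358,143), so its stops lie to the image right (world -y). Next I'll get coarse positions, then wrist views.

```bash
cat > h.py <<'E'
import numpy as np,cv2,pickle
from workcell import ctrl,effector,planner,imaging
def cam(f,wp=None):
    K=np.array(f["intrinsics"])
    if "camera_from_world" in f: return K,np.linalg.inv(np.array(f["camera_from_world"]))
    W=np.eye(4);W[:3,:3],W[:3,3]=wp
    return K,W@np.array(f["mount"])
def ray(c,px):
    K,W=c; d=W[:3,:3]@np.linalg.inv(K)@[px[0],px[1],1.]; return W[:3,3],d/np.linalg.norm(d)
def onplane(c,px,z):
    o,d=ray(c,px); return o+d*(z-o[2])/d[2]
def tri(rays):
    A=sum(np.eye(3)-np.outer(d,d) for o,d in rays); b=sum((np.eye(3)-np.outer(d,d))@o for o,d in rays)
    p=np.linalg.solve(A,b); return p,[float(np.linalg.norm(np.cross(p-o,d))) for o,d in rays]
def down(yaw): # tool x at yaw, z down
    c,s=np.cos(yaw),np.sin(yaw); return np.array([[c,s,0],[s,-c,0],[0,0,-1.]])
def wrist(name):
    wp=(np.array(ctrl.get_tcp_rot()),np.array(ctrl.get_position())); f=imaging.grab_frame("wrist")
    cv2.imwrite(f"pics/{name}.png",f["img"][:,:,::-1]); c=cam(f,wp); pickle.dump((f["img"],c),open(name+".pkl","wb")); return f["img"],c
E
python3 - <<'E'
from h import *
fr=pickle.load(open("f0.pkl","rb")); c={k:cam(v) for k,v in fr.items()}
for n,a,b in(("shellbody",(185,143),(335,240)),("post",(358,142),(155,236)),):
    print(n,tri([ray(c["top"],a),ray(c["scene"],b)]))
for p,z in(((183,147),.03),((202,121),.024),((340,125),.012),((419,138),.012),((415,171),.012),((335,158),.012)): print(p,onplane(c["top"],p,z).round(3))
s,n=onplane(c["top"],(183,147),.03),onplane(c["top"],(202,121),.024)
print("yaw",np.arctan2(*(n-s)[[1,0]]))
for yaw in np.arange(-3,3.2,.25):
    q=planner.inverse_kinematics([s[0]+.03,s[1]-.02,.3],down(yaw)); q2=planner.inverse_kinematics([.47,-.1,.1],down(yaw))
    print(round(yaw,2),None if q is None else np.round(q,2)[[0,5]],None if q2 is None else np.round(q2,2)[[0,5]])
E
```

```text
shellbody (array([ 0.58366216,  0.37871391, -0.01620076]), [0.007214785993062776, 0.007214785993062813])
post (array([ 0.5737392 , -0.1678201 ,  0.04633897]), [0.0010612960480077872, 0.0010612960480077805])
(183, 147) [0.564 0.385 0.03 ]
(202, 121) [0.649 0.325 0.024]
(340, 125) [ 0.636 -0.119  0.012]
(419, 138) [ 0.591 -0.372  0.012]
(415, 171) [ 0.485 -0.356  0.012]
(335, 158) [ 0.528 -0.101  0.012]
yaw -0.6111588528567529
-3.0 [ 0.51 -1.2 ] [-0.26 -1.98]
-2.75 [ 0.51 -1.45] [-0.26 -2.23]
-2.5 [ 0.51 -1.7 ] [-0.26 -2.48]
-2.25 [ 0.51 -1.95] [-0.26 -2.73]
-2.0 [ 0.51 -2.2 ] None
-1.75 [ 0.51 -2.45] None
-1.5 [ 0.51 -2.7 ] [-0.26  2.81]
-1.25 [ 0.51 -2.95] [-0.26  2.56]
-1.0 None [-0.26  2.31]
-0.75 [0.51 2.83] [-0.26  2.06]
-0.5 [0.51 2.58] [-0.26  1.81]
-0.25 [0.51 2.33] [-0.26  1.56]
0.0 [0.51 2.08] [-0.26  1.31]
0.25 [0.51 1.83] [-0.26  1.06]
0.5 [0.51 1.58] [-0.26  0.81]
0.75 [0.51 1.33] [-0.26  0.56]
1.0 [0.51 1.08] [-0.26  0.31]
1.25 [0.51 0.83] [-0.26  0.06]
1.5 [0.51 0.58] [-0.26 -0.19]
1.75 [0.51 0.33] [-0.26 -0.44]
2.0 [0.51 0.08] [-0.26 -0.69]
2.25 [ 0.51 -0.17] [-0.26 -0.94]
2.5 [ 0.51 -0.42] [-0.26 -1.19]
2.75 [ 0.51 -0.67] [-0.26 -1.44]
3.0 [ 0.51 -0.92] [-0.26 -1.69]
```

```bash
python3 - <<'E'
from h import *
R=down(2.53)
ctrl.move_to([.60,.365,.22],R); im,c=wrist("s1"); print(c[0])
ctrl.move_l([.57,.30,.22],vel=.25); wrist("s2")
R=down(1.394)
ctrl.move_to([.555,-.20,.25],R); wrist("x1")
ctrl.move_l([.575,-.29,.25],vel=.25); wrist("x2")
print(ctrl.get_time())
for a in "sx": cv2.imwrite(f"pics/{a}.png",cv2.resize(np.hstack([cv2.imread(f"pics/{a}{i}.png") for i in(1,2)]),(800,300)))
E
```

```text
[[314.93083759   0.         255.06598064]
 [  0.         314.93083759 187.10213576]
 [  0.           0.           1.        ]]
4.625
```

View pics/s.png

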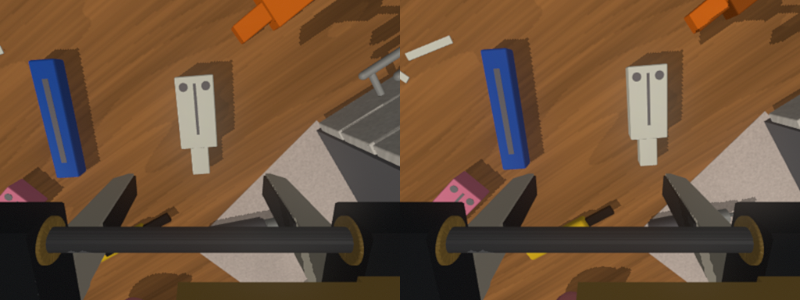

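View pics/x1.png

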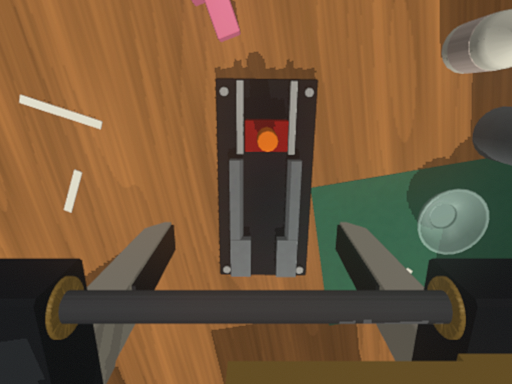

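View pics/x2.png

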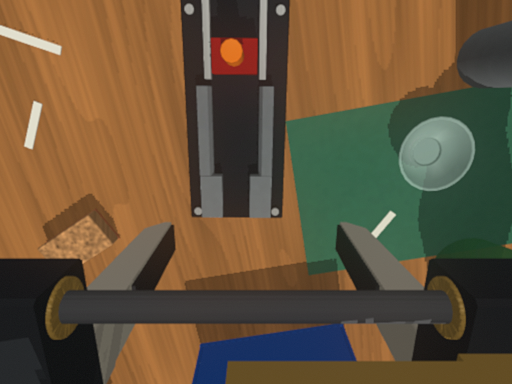

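The shell lies flat, marks up, with its body at about (246,138) in s1 and its neck toward the image bottom. In x1 the plate screws are at (224,92), (309,92), (300,270) and (227,270), the post top is at (267,140) and the stop faces are at row ~237. In x2 the screws are at (189,10), (281,10), (275,212) and (198,212), and the post is at (231,50).

```bash
cat > meas.py <<'E'
from h import *
def shellpts(img,near):
    hsv=cv2.cvtColor(img,cv2.COLOR_RGB2HSV); m=((hsv[...,2]>165)&(hsv[...,1]<50)).astype(np.uint8)
    m=cv2.morphologyEx(m,cv2.MORPH_CLOSE,np.ones((9,9)))
    cs=[k for k in cv2.findContours(m,0,2)[0] if cv2.pointPolygonTest(k,near,True)>-5 and cv2.contourArea(k)>800]
    k=max(cs,key=cv2.contourArea); return k,m
def blob(m,near,r=9):
    n,l,s,ce=cv2.connectedComponentsWithStats(m.astype(np.uint8)); i=1+np.argmin(np.linalg.norm(ce[1:]-near,axis=1)); return ce[i],s[i,4]
E
python3 - <<'E'
from meas import *
for n,near in(("s1",(246,138)),("s2",(316,130))):
    img,c=pickle.load(open(n+".pkl","rb")); k,m=shellpts(img,near)
    print(n,cv2.contourArea(k),cv2.approxPolyDP(k,4,True)[:,0].tolist(),img[138,236],img[20,10])
S={}
for n,scr,post in(("x1",[(224,92),(309,92),(300,270),(227,270)],(267,140)),("x2",[(189,10),(281,10),(275,212),(198,212)],(231,50))):
    img,c=pickle.load(open(n+".pkl","rb")); hsv=cv2.cvtColor(img,cv2.COLOR_RGB2HSV)
    m=(hsv[...,2]>120)&(hsv[...,1]<60)
    o=[blob(m,p) for p in scr]; top=(hsv[...,0]<14)&(hsv[...,0]>8)&(hsv[...,1]>180)&(hsv[...,2]>210)
    o.append(blob(top,post)); print(n,[(a.round(1).tolist(),int(s)) for a,s in o]); S[n]=(c,[a for a,s in o])
    cv2.imwrite(f"pics/c_{n}.png",cv2.resize(img[90:285,200:330] if n=="x1" else img[0:225,170:300],None,fx=3,fy=3,interpolation=cv2.INTER_CUBIC)[:,:,::-1])
P=[tri([ray(S[n][0],S[n][1][i]) for n in S]) for i in range(5)]
for p in P: print(p[0].round(4),round(p[1][0],4))
E
```

```text
s1 4762.0 [[270, 96], [224, 100], [232, 188], [245, 191], [248, 222], [267, 220], [265, 188], [276, 186]] [188 183 165] [120  79  41]
s2 5067.0 [[340, 82], [292, 87], [295, 175], [306, 179], [308, 211], [328, 209], [327, 176], [341, 173]] [147  98  53] [137  91  49]
x1 [([223.5, 91.1], 59), ([309.1, 92.0], 58), ([292.6, 272.1], 72), ([226.4, 269.3], 39), ([267.3, 141.2], 280)]
x2 [([188.7, 8.6], 74), ([280.1, 9.6], 75), ([274.9, 211.4], 40), ([198.0, 210.8], 41), ([230.9, 50.4], 370)]
[ 0.5329 -0.1115  0.0136] 0.0
[ 0.631  -0.1299  0.014 ] 0.0002
[ 0.5833 -0.3603  0.0162] 0.0048
[ 0.4895 -0.3427  0.0128] 0.0002
[ 0.5729 -0.1691  0.0751] 0.0
```

```bash
python3 - <<'E'
from meas import *
# stop faces check
O=np.array([.5566,-.2560,0]);y=-1.7563;X=np.array([np.cos(y),np.sin(y),0]);Y=np.array([-X[1],X[0],0])
def proj(c,p):
    q=c[1][:3,:3].T@(p-c[1][:3,3]); q=c[0]@q; return q[:2]/q[2]
for n in("x1","x2"):
    img,c=pickle.load(open(n+".pkl","rb")); g=cv2.GaussianBlur(cv2.cvtColor(img,cv2.COLOR_RGB2GRAY),(3,3),0).astype(np.float32)
    def prof(pts): 
        uv=np.array([proj(c,p) for p in pts],np.float32); return cv2.remap(g,uv[:,:1],uv[:,1:],1)[:,0]
    t=np.arange(.03,.07,.0005)
    for s in(-.033,.033):
        d=np.diff(prof([O+a*X+s*Y+[0,0,.024] for a in t])); i=np.argmax(abs(d)); print(n,"stop x",s,t[i]+.00025,d[i])
    t=np.arange(-.045,.045,.0005)
    d=np.diff(prof([O+.06*X+a*Y+[0,0,.024] for a in t])); i=np.argsort(-abs(d))[:8]; print("slot edges",[(round(t[j],4),int(d[j])) for j in sorted(i)])
# shell dots
D=[]
for n,near in(("s1",(246,138)),("s2",(316,130))):
    img,c=pickle.load(open(n+".pkl","rb")); k,m=shellpts(img,near); a=np.zeros(m.shape,np.uint8); cv2.drawContours(a,[k],-1,1,-1); a=cv2.erode(a,np.ones((5,5)))
    l,s,ce=cv2.connectedComponentsWithStats(((img.max(2)<140)&(a>0)).astype(np.uint8))[1:]
    o=sorted([ce[i].tolist()+[int(s[i,4])] for i in range(1,len(s)) if s[i,4]>15]); print(n,o); D.append((c,o))
    for z,lab in((.032,"body"),(.024,"neck")):
        print(lab,[onplane(c,p,z)[:2].round(4).tolist() for p in cv2.approxPolyDP(k,4,True)[:,0].astype(float)])
    print(img[int(np.mean(k[:,0,1]))-8,near[0]-28:near[0]+36].max(1).tolist())
if len(D[0][1])==len(D[1][1]):
    for a,b in zip(D[0][1],D[1][1]): print(tri([ray(D[0][0],a),ray(D[1][0],b)]))
E
```

```text
x1 stop x -0.033 0.048250000000000015 2.15625
x1 stop x 0.033 0.047750000000000015 1.4716797
slot edges [(np.float64(-0.045), 10), (np.float64(-0.0445), 10), (np.float64(-0.044), 10), (np.float64(-0.0435), 10), (np.float64(-0.0175), -11), (np.float64(-0.017), -11), (np.float64(0.0165), 10), (np.float64(0.017), 10)]
x2 stop x -0.033 0.048250000000000015 3.0341797
x2 stop x 0.033 0.047750000000000015 2.1328125
slot edges [(np.float64(-0.045), 12), (np.float64(-0.0445), 12), (np.float64(-0.044), 10), (np.float64(0.0165), 10), (np.float64(0.017), 12), (np.float64(0.0175), 11), (np.float64(0.0435), -10), (np.float64(0.044), -10)]
s1 [[234.0, 111.45098039215686, 102], [250.62910798122067, 138.39906103286384, 213], [262.8775510204082, 109.11224489795919, 98]]
body [[0.5444, 0.4229], [0.5206, 0.3819], [0.6017, 0.3329], [0.6128, 0.3427], [0.6452, 0.3239], [0.6557, 0.3432], [0.6227, 0.363], [0.6278, 0.3744]]
neck [[0.5447, 0.4232], [0.5203, 0.3812], [0.6033, 0.331], [0.6147, 0.3411], [0.6478, 0.3218], [0.6585, 0.3416], [0.6248, 0.3619], [0.63, 0.3735]]
[135, 136, 137, 137, 136, 135, 132, 131, 
[... 587 characters left out ...]
1, 0.3325], [0.6132, 0.3401], [0.6472, 0.3213], [0.6585, 0.3418], [0.6238, 0.3615], [0.6299, 0.3762]]
[142, 142, 144, 148, 151, 163, 185, 194, 194, 194, 194, 194, 194, 194, 193, 193, 193, 193, 193, 192, 193, 193, 193, 194, 193, 194, 194, 192, 157, 105, 101, 115, 162, 196, 195, 193, 192, 192, 192, 192, 192, 192, 192, 192, 191, 192, 192, 192, 193, 193, 192, 194, 192, 166, 113, 93, 95, 96, 95, 94, 93, 90, 90, 91]
(array([0.53575904, 0.38355931, 0.0319813 ]), [1.2683188206764118e-05, 1.2683188206859242e-05])
(array([0.5687461 , 0.38150263, 0.03140679]), [0.00018801682455878656, 0.00018801682455885723])
(array([0.55104505, 0.40951789, 0.03119157]), [2.437344471287257e-05, 2.4373444712746363e-05])
```

```bash
python3 - <<'E'
from h import *
R=down(2.6106); g=[.5809,.3739]
ctrl.move_to(g+[.12],R); effector.command_gripper(1.0)
print(ctrl.move_l(g+[.031],vel=.1,stop_force=8))
effector.command_gripper(0.4,35); print(ctrl.get_finger_gap()*93,ctrl.get_finger_force(),ctrl.get_position())
ctrl.move_l(g+[.17],vel=.15); print(ctrl.get_finger_gap()*93,ctrl.get_force())
y=-1.7563;X=np.array([np.cos(y),np.sin(y),0]);O=np.array([.5566,-.2560,0])
ctrl.move_to(O+.003*X+[0,0,.17],down(y+np.pi))
ctrl.move_l(O+.003*X+[0,0,.085],vel=.1)
wrist("h1"); f=imaging.grab_frame("scene"); cv2.imwrite("pics/h2.png",cv2.resize(f["img"][170:290,60:220],None,fx=4,fy=4)[:,:,::-1]); print(ctrl.get_time(),ctrl.get_position(),ctrl.get_force())
E
```

```text
False
51.52733366546901 34.99945521354675 [0.58090687 0.3739177  0.031031  ]
51.86764319082549 [ 0.66488517  0.08780209 -2.05917431]
13.45 [ 0.55636609 -0.25911536  0.08583547] [-0.37866033 -0.05039973 -1.4220093 ]
```

View pics/h1.png

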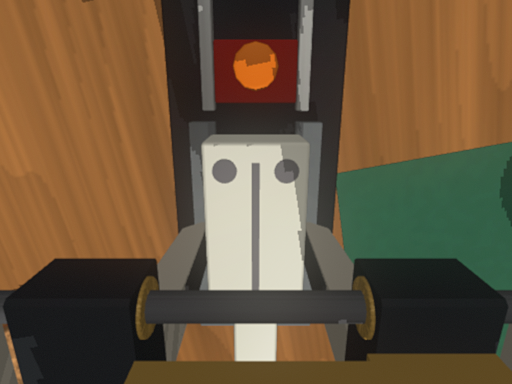

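View pics/h2.png

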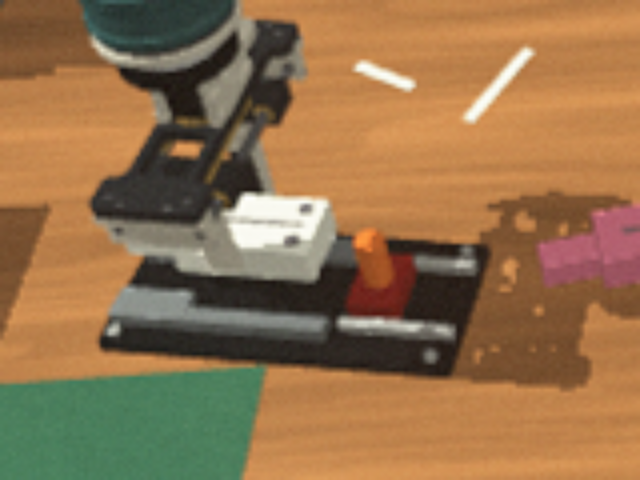

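The shell is held level and aligned above the pocket. Its tail top edge runs from about (204,144) to (308,144), and the post is behind it at (255,66). I'll work out where the tail sits, correct for it and lower.

```bash
python3 - <<'E'
from h import *
img,c=pickle.load(open("h1.pkl","rb"))
y=-1.7563;X=np.array([np.cos(y),np.sin(y),0]);Y=np.array([-X[1],X[0],0]);O=np.array([.5566,-.2560,0])
p=np.array(ctrl.get_position())
e=[onplane(c,q,p[2]+.001)-p for q in((204,144),(308,144))]; E=[(a@X,a@Y) for a in e]; print(np.round(E,4))
tx,ty=np.mean(E,0); print("width",E[0][1]-E[1][1])
assert abs(tx+.058)<.006 and abs(ty)<.004
t=O+(-.054-tx)*X-ty*.5*Y   # tail at -54 mm => about 3 mm behind home
print((t-O)@X,(t-O)@Y)
ctrl.move_l([t[0],t[1],.06],vel=.08)
print(ctrl.get_force())
print(ctrl.move_l([t[0],t[1],.0415],vel=.03,stop_force=5),ctrl.get_position(),ctrl.get_force(),ctrl.get_time())
wrist("p1")
f=imaging.grab_frame("scene"); a=cv2.resize(f["img"][190:270,70:190],(600,400)); cv2.imwrite("pics/p.png",np.hstack([a,cv2.resize(img*0+pickle.load(open("p1.pkl","rb"))[0],(533,400))])[:,:,::-1][:, :1133]) 
im=cv2.imread("pics/p.png"); cv2.imwrite("pics/p.png",cv2.resize(im,(800,282)))
E
```

```text
[[-0.0564 -0.0244]
 [-0.0564  0.0243]]
width -0.04869593302127045
0.002378534664015533 4.457689945722219e-05
[-0.21717187 -0.1683052  -1.85568038]
True [ 0.55601181 -0.25827067  0.04283676] [-1.62764962  1.00750066  5.24719459] 14.475
```

View pics/p.png

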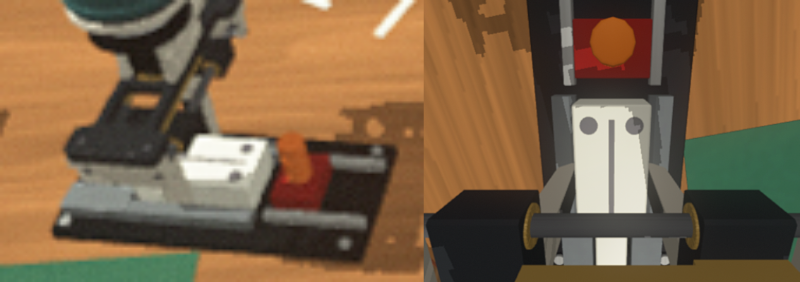

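Contact came at TCP z 42.8 mm against 43 expected, and the shell sits flat between the walls with its neck in the slot. Next: release, lift and push the jaw.

```bash
python3 - <<'E'
from h import *
y=-1.7563;X=np.array([np.cos(y),np.sin(y),0]);Y=np.array([-X[1],X[0],0])
p=np.array(ctrl.get_position())
effector.command_gripper(0.75); ctrl.move_l(p+[0,0,.09],vel=.12)
R=down(y+np.pi); b=np.array([.5729,-.1691,0])
ctrl.move_l(b+[0,0,.13],vel=.12,orientation=R)
print(ctrl.move_l(b+[0,0,.059],vel=.08,stop_force=6))
effector.command_gripper(0.1,45); print(ctrl.get_finger_gap()*93,ctrl.get_finger_force())
f0=np.array(ctrl.get_force()); p0=np.array(ctrl.get_position())
r=ctrl.move_l(p0+.032*X,vel=.015,stop_force=14)
p1=np.array(ctrl.get_position()); print(r,(p1-p0)@X,(np.array(ctrl.get_force())-f0)@X,(np.array(ctrl.get_force())-f0)@Y,ctrl.get_time())
E
```

```text
False
20.812002174465327 44.99909520149231
True 0.017826490811118836 -4.401454789274555 -4.97362664958106 20.0417
```

```bash
python3 - <<'E'
from h import *
y=-1.7563;X=np.array([np.cos(y),np.sin(y),0]);Y=np.array([-X[1],X[0],0]);B=np.array([X,Y,[0,0,1]])
print((B@ctrl.get_force()).round(1))
p0=np.array(ctrl.get_position())
for i in range(5):
    r=ctrl.move_l(p0+.0015*(i+1)*X,vel=.01,stop_force=15)
    F=B@ctrl.get_force(); print(r,(np.array(ctrl.get_position())-p0)@X,F.round(1),ctrl.get_finger_gap()*93)
    if F[0]<-22 or r: break
w,c=wrist("q1");f=imaging.grab_frame("scene"); a=cv2.resize(f["img"][190:270,70:190],(450,300)); cv2.imwrite("pics/q.png",np.hstack([cv2.resize(w,(350,300)),a])[:,:,::-1]);print(ctrl.get_time())
E
```

```text
[-3.9  1.   3.9]
True -2.1670475009922056e-05 [-2.5  1.1  4.1] 21.27249017359931
20.3667
```

View pics/q.png

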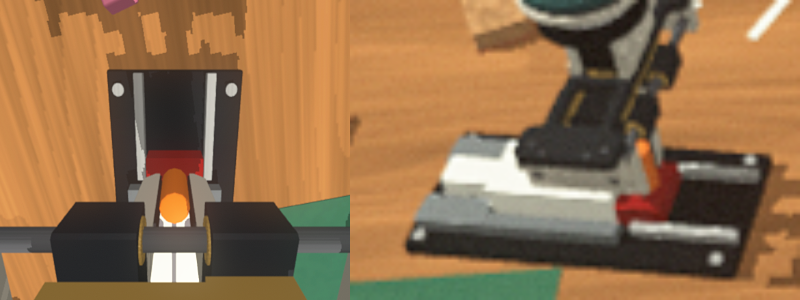

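```bash
python3 - <<'E'
from h import *
y=-1.7563;X=np.array([np.cos(y),np.sin(y),0]);Y=np.array([-X[1],X[0],0]);B=np.array([X,Y,[0,0,1]])
p0=np.array(ctrl.get_position())
for i,sf in enumerate((25,25)):
    r=ctrl.move_l(p0+.008*X,vel=.01,stop_force=sf); print(r,(np.array(ctrl.get_position())-p0)@X,(B@ctrl.get_force()).round(1),ctrl.get_time())
E
```

```text
True 3.216135868991157e-05 [-4.4  0.9  5.7] 20.7917
True 9.149508490376244e-05 [-5.4 -0.3  4.7] 21.2167
```

The jaw is firm against 25 N with no further travel. I'll let go and verify from above.

```bash
python3 - <<'E'
from h import *
y=-1.7563;X=np.array([np.cos(y),np.sin(y),0]);Y=np.array([-X[1],X[0],0]);B=np.array([X,Y,[0,0,1]]);O=np.array([.5566,-.2560,0])
p=np.array(ctrl.get_position())
effector.command_gripper(0.7); ctrl.move_l(p+[0,0,.09],vel=.12)
ctrl.move_l(O+.06*X+[0,0,.22],vel=.2)
w,c=wrist("v1")
def proj(p):
    q=c[0]@(c[1][:3,:3].T@(p-c[1][:3,3])); return q[:2]/q[2]
for n,q in(("stopL",[.05,.03,.024]),("stopR",[.05,-.03,.024]),("shoulder home",[.05,.02,.044]),("tail home",[-.05,0,.044]),("tip",[.094,0,.036])): print(n,proj(O+B.T@q).round(1))
a=proj(O).astype(int); cv2.imwrite("pics/v.png",cv2.resize(w[max(0,a[1]-120):a[1]+80,a[0]-100:a[0]+100],(600,600),interpolation=cv2.INTER_CUBIC)[:,:,::-1]); print(a,ctrl.get_time())
hsv=cv2.cvtColor(w,cv2.COLOR_RGB2HSV);m=(hsv[...,0]>8)&(hsv[...,0]<14)&(hsv[...,1]>180)&(hsv[...,2]>210)
n,l,s,ce=cv2.connectedComponentsWithStats(m.astype(np.uint8));i=1+np.argmax(s[1:,4]);print(s[i,4],B@(onplane(c,ce[i],.076)-O))
E
```

```text
stopL [283.  162.4]
stopR [229.  162.3]
shoulder home [275.1 166.1]
tail home [256.3  64.3]
tip [255.9 203.4]
[256 115] 23.925
409 [-0.07037147  0.00014181  0.076     ]
```

View pics/v.png

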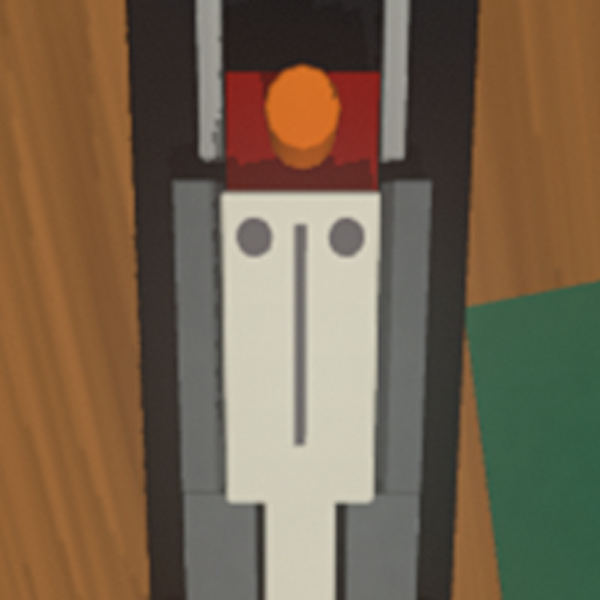

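The shell lies straight with its neck in the slot and its shoulders at the stop faces. The jaw face is against the tail: clamp ≈ 0.035 once the ~2 mm offset of the measured stops is allowed for, which matches a home shell, and 25 N moved it no further.

```bash
python3 -c "
from workcell import ctrl
print(ctrl.close_job())"
```

```text
the job is handed in; nothing more can be done
None
```

The job is handed in: the shell was set down flat in the pocket, the red jaw pressed it against the stops until 25 N moved it no further, and the arm let go clear of everything at about 24 s on the robot's clock; I never went near the blue strip or yellow knife, and no verdict came back.

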